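# Fit the hand crank on the adding-machine drive unit and wind it

## Robot

A 6-joint arm with a two-finger parallel gripper is mounted at the origin on the work surface. World frame = base frame: x ahead of the robot, y to its left, z up, the work surface at z = 0. Lengths are in m, angles in rad, forces in N, time in s.
With the tool pointing down it reaches from about 0.425 to 0.925 m from the base axis. Payload 12.5 kg.
Tool frame: the origin (TCP) lies between the finger pads; the fingertips stand nose_length ahead of it and the grasp point (between the pads) lies 8 mm behind it (nose_length is the distance from the TCP to the fingertips, in m); z points along the fingers, y is the direction in which the jaws open and shut (so a half turn about z gives the same grasp; the last joint's range is limited). The gripper opens to 85 mm and grips with 20 to 120 N. Pads are 22 mm wide; open, the fingers measure 114 mm over their backs; the gripper's body (76 mm by 85 mm) begins 54 mm behind the grasp point. The pads swing forward as they close: fully open they stand 13 mm farther back than shut.
Start: joints at [1.17, 0.491, 1.559, -0, 1.092, -0.106], TCP at [0.182, 0.598, 0.242] pointing down, gripper open.
Joint ranges: [-3.1, 3.1], [-0.84, 2.19], [0.05, 2.79], [-1.13, 4.28], [0.06, 2.93], [-2.69, 2.69]. Speed limits (rad/s): [2.22, 2.22, 2.79, 3.14, 3.14, 3.14].

## Interface

Orientations are given as a unit quaternion [x, y, z, w].
In Python, from plant import * gives the robot as it stands.
- The arm moves only by the tool step_arm, never from a script. Its argument "deltas" is a list of rows, each an object of numbers: "rx", "ry", "rz": the turn, a rotation vector about the tool's x, y, z in rad; "x", "y", "z": the shift along the tool's x, y, z in mm; "claw": the opening, from -1 (shut) to 1 (fully open). A call has exactly 10 rows; each row is the pose to reach, as a shift and turn from the pose commanded when the call began, along the tool's axes at that moment; what a row does not reach only later rows make up. A row lasts 1/10 s, in which the tool goes at most 50 mm and 8.59 degrees, less where a joint would pass 70% of its speed; a pose out of reach is approached as far as the arm can. A call with a gripper value outside its range is refused whole. The fingers move at their own pace and stop on an object; the grip force is fixed at half the most. Time passes only in rows, so rows that repeat a pose let the fingers close, or fill a call up. It gives the time, the measured TCP pose, the force and the opening at its end, in the units of the state.
- get_obs(): the state, without advancing time (a new reading comes with each control period).
- camera(name): name is "scene" or "top" or "wrist"; returns a dict with "color" (480x640x3 uint8, red, green, blue), "intrinsics" (3x3 intrinsics, pixels), "k1" (the pictures are not rectified: a ray, as slopes to the right and down, at radius r is drawn at 1 + k1 r^2 times it, then the intrinsics apply), "eye" and "attitude" of the camera in the world. Camera axes: x right, y up, looking along -z (the intrinsics and any distortion apply to the point x, -y, -z); pixel columns grow to the right and rows downward; lengths in m; the calibration is good to about 2 mm. A picture is of the moment at which its call begins. There is no depth.
- hand_in(): hands the job in, once; it reports no verdict.
Trained networks look in a picture, given as the dict that the camera call returned (one of the last four; its "shot" number tells which), for a name from the list of things; names that differ only in an ending like _2 or _b are one class to them, and where a whole thing is asked for, a point or a joint stands for the part that bears it (a point fixed in the world has none). Each returns a list of dicts, best first, with "p" (0 to 1); they miss things now and then, are a little off and sometimes report something else, mostly with a low value. They report only what shows in the picture. A call takes as long as a camera call. They do not tell look-alikes from the thing itself.
- find_in(picture, name): "at" ([row, column] in pixels, amid what is visible of it).
- cut_out(picture, name): "region" (480x640 bool, what is visible of it) and "at" ([row, column] in pixels, amid what is visible of it).
The state is a dict: "time_s": time; "joint_pos": joint angles; "joint_vel": joint speeds; "effort": joint torques, N m; "tool_pos": TCP position; "eef_rot": TCP orientation; "wrist_force": force on the tool from outside, world axes, zero at the start; "moment": the same for the moment, N m; "opening": finger opening in m.
Only numpy, scipy, OpenCV 4.12 (cv2) and the standard library are available. Lean on these libraries where they do the work, as an engineer would, in place of code of your own. Each camera call takes 0.05 s, during which the arm holds its last target. There are 200 camera calls.

## Task

Fit the loose brown crank, knob up, onto the upright splined spindle of the grey adding-machine drive unit: rock it gently from side to side under a light push until the teeth mesh and it slides fully home, without forcing it, because the bakelite cracks. Then wind the crank a sixth of a turn (60 degrees) clockwise as seen from above and let go, leaving it fully home; leave the other things on the counter where they are.

Things in the scene. Friction and masses are not known exactly. Their poses are not given: they have to be found in the camera images.
- crank: Brown bakelite crank, about 0.2 kg, lying knob up. Hexagonal hub, 57 mm across flats, 34 mm high, bored right through. Origin: centre of the hub's underside, on the bore axis; z up; x points along the arm (16 mm wide, 20 to 30 mm above the underside) to the knob. One pair of hub flats (32 mm long) faces +y and -y: the easy grip. Cracks at 40 N against the spindle, 60 N on the boss.
- crank_bore (a point): Centre of the bore's upper mouth, 34 mm above the hub's underside. In the bore six stepped steel teeth at 30, 90, 150 ... degrees from the crank's x, run its whole height and reach inwards to 13 mm from the axis, 3.6 mm wide there and 8.2 mm wide beyond 17 mm; between them the bore is 22.5 mm in radius.
- crank_knob (a point): The crank's knob (24 mm across, its top 63 mm above the hub's underside): this point is 84 mm along the arm from the bore axis and 45 mm above the underside.
- drive_unit: Grey cast case of an adding-machine drive unit, 180 (x) x 140 (y) x 62 mm high, fixed to the counter; origin under its centre. A steel bearing boss, 50 mm across, its top 72 mm above the counter, stands 30 mm from the centre along +x and carries the upright splined spindle.
- seat (a point): Centre of the boss's flat top, on the spindle axis: the crank's origin is here when home. Spindle teeth: six, flat-topped, 8.4 mm wide, out to 21 mm radius, 0 to 16 mm above this point; so an unmeshed crank stands 16 mm high. They repeat every 60 degrees and mesh within 3 degrees either way. This frame is the case's: how the teeth stand differs every time and it does not show it.
- nose (a point): Tip of the spindle, 27 mm above the seat. Above the teeth is a plain round nose, 24.4 mm across up to 22 mm above the seat, then tapering to 14 mm at this tip; it centres the bore (0.8 mm play all round) before the teeth touch.
- spindle (a joint): Winding angle of the spindle, rad: 0 at its rest stop however the teeth stand, growing clockwise from above to a stop at 2.4; a sixth of a turn is 1.05. It cannot turn anticlockwise past 0, turns stiffly (0.12 N m) and stays where it is left.
- calculator: cream desk calculator, 150 x 190 x 56 mm; origin under its centre. Not part of the job.
- weight_big: steel stacking weight, 52 mm across, 48 mm high, origin under its centre. Not part of the job.
- weight_small: smaller steel stacking weight, 39 mm across, 36 mm high, origin under its centre. Not part of the job.
- paperweight: green glass paperweight, 68 mm across, 37 mm high, origin under its centre. Not part of the job.
- oil_jar: small jar with black cap, 48 mm across, 70 mm high, origin under its centre. Not part of the job.
- screwdriver: screwdriver lying flat, about 0.2 m long; origin under its middle. Not part of the job.
- parts_tray: dark steel parts tray, 120 x 160 x 30 mm, open; origin under its centre. Not part of the job.
Things that resemble listed ones, but are neither listed nor needed, are in the scene too. Leave any turquoise or yellow look-alike of the drive_unit alone. What is shaped like the crank but blue is not meant.

How it is judged:
By the outcome, as a careful person would: the job done as asked, in the order asked, and still so for the second after the job is handed in, with the robot touching nothing.
It also fails if it takes over 64 s, if anything falls off the work surface, if the arm or the gripper's body presses on something with over 40 N, if the wrist force passes 120 N, or if a joint passes its speed limit or range.

## Working session

There is one attempt and no reset: what is moved stays moved. The work goes in short steps, Python scripts to look and compute and a tool call to move; the robot and the scene stay as the last step left them, time stands still between calls to the robot, and variables do not carry over. Pictures are saved under pics/ and viewed, about 8 in all and at most 12, crops included, and the job is handed in when it is done.

Besides the shell and the picture viewer there is one more tool, called after "Emit:" as name([rows], argument=value, ...), one row to a line, values as JSON. step_arm: Moves the arm, as the interface text tells. Its arguments: {"type":"object","properties":{"deltas":{"type":"array","items":{"type":"object","properties":{"rx":{"type":"number"},"ry":{"type":"number"},"rz":{"type":"number"},"x":{"type":"number"},"y":{"type":"number"},"z":{"type":"number"},"claw":{"type":"number"}}}}},"required":["deltas"]}

```bash
mkdir -p pics; ls; cat > h.py <<'E'
from plant import *
import numpy as np, cv2
from scipy.spatial.transform import Rotation as R
def att(p):
    a=np.array(p["attitude"],float)
    return a if a.shape==(3,3) else R.from_quat(a).as_matrix()
def ray(p,rc):
    K=np.array(p["intrinsics"]);k=p["k1"]
    d=np.array([(rc[1]-K[0,2])/K[0,0],(rc[0]-K[1,2])/K[1,1]]);u=d.copy()
    for _ in range(20): u=d/(1+k*(u@u))
    v=att(p)@np.array([u[0],-u[1],-1]);return np.array(p["eye"]),v
def onz(p,rc,z):
    e,v=ray(p,rc);return e+v*(z-e[2])/v[2]
def proj(p,X):
    K=np.array(p["intrinsics"]);c=att(p).T@(np.array(X)-np.array(p["eye"]))
    u=np.array([c[0],-c[1]])/-c[2];u=u*(1+p["k1"]*(u@u))
    return np.array([K[1,1]*u[1]+K[1,2],K[0,0]*u[0]+K[0,2]])
def save(p,n,crop=None,s=1):
    im=p["color"][...,::-1]
    if crop: im=im[crop[0]:crop[1],crop[2]:crop[3]]
    cv2.imwrite("pics/"+n,cv2.resize(im,None,fx=s,fy=s,interpolation=cv2.INTER_CUBIC))
E
python3 - <<'E'
from h import *
for n in["top","scene"]:
    p=camera(n);save(p,n+"1.png")
    print(n,np.round(p["eye"],3),p["k1"])
    for t in["crank","crank_bore","crank_knob","drive_unit","nose","seat"]:
        for d in find_in(p,t)[:3]:print(t,np.round(d["at"]),round(d["p"],2),onz(p,d["at"],{"crank":.025,"crank_bore":.034,"crank_knob":.055,"drive_unit":.06,"nose":.099,"seat":.072}[t]).round(3))
o=get_obs();print({k:np.round(v,3) for k,v in o.items()})
E
```

```text
pics
top [0.272 0.015 1.532] 0.00011224111929642837
crank [256. 264.] 0.66 [0.468 0.214 0.025]
crank [301. 444.] 0.61 [ 0.346 -0.26   0.025]
crank [245. 448.] 0.57 [ 0.494 -0.274  0.025]
crank_bore [244. 450.] 0.6 [ 0.498 -0.278  0.034]
crank_bore [304. 445.] 0.58 [ 0.338 -0.261  0.034]
crank_knob [242. 448.] 0.77 [ 0.498 -0.269  0.055]
crank_knob [300. 446.] 0.74 [ 0.347 -0.258  0.055]
crank_knob [254. 265.] 0.63 [0.467 0.209 0.055]
drive_unit [262. 132.] 0.79 [0.446 0.556 0.06 ]
drive_unit [254. 264.] 0.74 [0.468 0.21  0.06 ]
drive_unit [347. 200.] 0.62 [0.229 0.371 0.06 ]
nose [256. 266.] 0.93 [0.457 0.201 0.099]
nose [264. 132.] 0.8 [0.437 0.541 0.099]
nose [347. 200.] 0.59 [0.231 0.361 0.099]
seat [264. 130.] 0.9 [0.441 0.559 0.072]
seat [257. 264.] 0.77 [0.459 0.21  0.072]
seat [348. 199.] 0.73 [0.226 0.37  0.072]
scene [0.999 0.772 0.851] 0.0067503225194494275
crank [204. 276.] 0.81 [ 0.497 -0.263  0.025]
crank [191. 325.] 0.79 [ 0.333 -0.244  0.025]
crank_bore [203. 276.] 0.95 [ 0.498 -0.255  0.034]
crank_bore [189. 325.] 0.91 [ 0.335 -0.242  0.034]
crank_knob [192. 324.] 0.9
[... 223 characters left out ...]
 [411. 510.] 0.87 [0.49  0.589 0.099]
nose [304. 506.] 0.8 [0.299 0.418 0.099]
nose [302. 380.] 0.71 [0.524 0.267 0.099]
seat [306. 503.] 0.94 [0.284 0.405 0.072]
seat [410. 506.] 0.78 [0.479 0.577 0.072]
seat [203. 278.] 0.7 [ 0.517 -0.204  0.072]
{'time_s': np.float64(0.7), 'joint_pos': array([ 1.17 ,  0.491,  1.559,  0.   ,  1.092, -0.106]), 'joint_vel': array([ 0.   ,  0.001, -0.001, -0.001, -0.001, -0.001]), 'effort': array([  0.   , -61.813, -26.182,  -0.   ,   0.   ,   0.   ]), 'tool_pos': array([0.182, 0.598, 0.242]), 'eef_rot': array([0.147, 0.989, 0.   , 0.   ]), 'wrist_force': array([-0.203, -0.535,  0.45 ]), 'moment': array([-0.002,  0.005,  0.002]), 'opening': np.float64(0.085)}
```

View pics/top1.png

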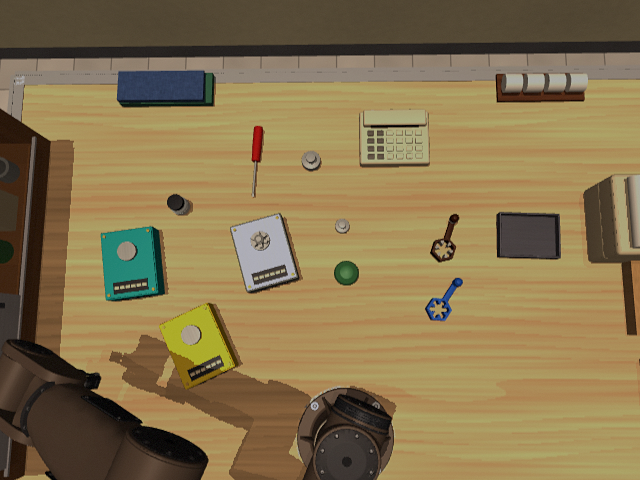

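View pics/scene1.png

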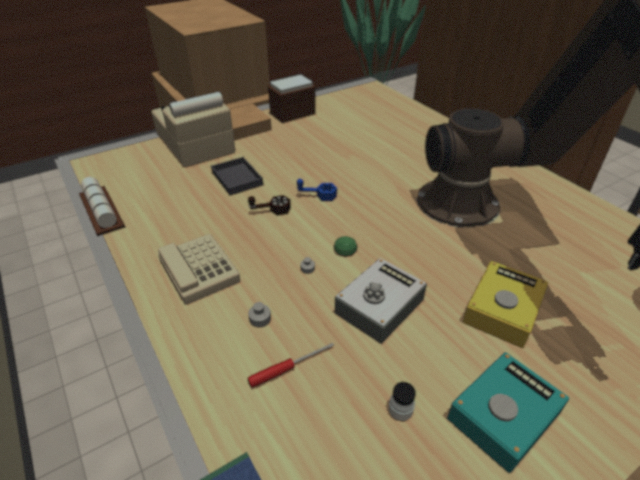

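```bash
cat >> h.py <<'E'
def delta(pos,yaw=None,o=None):
    """shift (tool mm) and rz to pos, tool down with jaw-axis (tool y) at world yaw (mod pi, nearest)"""
    o=o or get_obs();M=R.from_quat(o["eef_rot"]).as_matrix()
    d=M.T@(np.array(pos)-o["tool_pos"])*1000
    y=np.arctan2(M[1,1],M[0,1]);rz=0
    if yaw is not None: rz=-((yaw-y+np.pi/2)%np.pi-np.pi/2)
    print("tool",o["tool_pos"].round(4),"yawy",round(np.degrees(y),2),"j6",o["joint_pos"][5].round(3),"t",o["time_s"],"F",np.round(o["wrist_force"],1),"M",np.round(o["moment"],2),"op",round(float(o["opening"]),4))
    print("tilt z",M[:,2].round(4));print("shift",d.round(1),"rz",round(rz,4),"(+-pi other)")
E
python3 - <<'E'
from h import *
p=camera("top")
a=cv2.resize(p["color"][205:345,395:535,::-1],(560,560),interpolation=3)
b=cv2.resize(p["color"][200:300,215:315,::-1],(500,500),interpolation=3)
b=cv2.copyMakeBorder(b,0,60,0,0,0)
im=np.hstack([a,b]);cv2.imwrite("pics/c1.png",cv2.resize(im,None,fx=.75,fy=.75,interpolation=3))
for rc,z in(((249,443),.034),((217,454),.063),((240,261),.09)):print(rc,onz(p,rc,z).round(3))
hsv=cv2.cvtColor(p["color"],cv2.COLOR_RGB2HSV)
delta([.45,.2,.32])
E
```

```text
(249, 443) [ 0.483 -0.26   0.034]
(217, 454) [ 0.564 -0.286  0.063]
(240, 261) [0.5   0.215 0.09 ]
tool [0.1816 0.5981 0.2423] yawy 73.11 j6 -0.106 t 0.75 F [ 0.8 -0.9 -0.5] M [0.02 0.04 0.03] op 0.0851
tilt z [ 0.e+00  1.e-04 -1.e+00]
shift [-372.5 -302.9  -77.7] rz 0 (+-pi other)
```

View pics/c1.png

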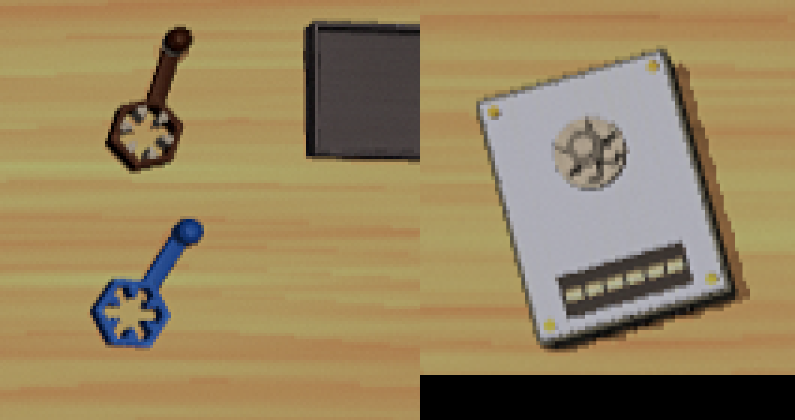

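Emit:
step_arm([
  {"x": -50,"y": -40,"z": -20},
  {"x": -80,"y": -65,"z": -40},
  {"x": -120,"y": -98,"z": -60},
  {"x": -160,"y": -130,"z": -77},
  {"x": -200,"y": -163,"z": -77},
  {"x": -240,"y": -195,"z": -77},
  {"x": -280,"y": -228,"z": -77},
  {"x": -320,"y": -260,"z": -77},
  {"x": -350,"y": -285,"z": -77},
  {"x": -372,"y": -303,"z": -77},
])

```text
validation failed for argument at $.de...
```

```bash
python3 - <<'E'
from h import *
import plant; print([k for k in dir(plant) if not k.startswith('_')])
delta([.483,-.26,.25],np.radians(72))
p=camera("wrist");save(p,"w1.png");print(np.round(p["eye"],3),(-att(p)[:,2]).round(3))
for t in["nose","seat","drive_unit"]:
    for d in find_in(p,t)[:2]:print(t,np.round(d["at"]),round(d["p"],2),onz(p,d["at"],{"nose":.099,"seat":.072,"drive_unit":.06}[t]).round(4))
E
```

```text
['PlanningError', 'camera', 'cut_out', 'find_in', 'get_obs', 'hand_in', 'nose_length']
tool [0.1816 0.5981 0.2423] yawy 73.11 j6 -0.106 t 0.75 F [ 0.8 -0.9 -0.5] M [0.02 0.04 0.03] op 0.0851
tilt z [ 0.e+00  1.e-04 -1.e+00]
shift [-537.7 -733.5   -7.7] rz 0.0194 (+-pi other)
[0.105 0.62  0.375] [ 0.302 -0.093 -0.949]
nose [462. 129.] 0.75 [0.3902 0.3097 0.099 ]
nose [290. 131.] 0.55 [0.1945 0.4165 0.099 ]
seat [464. 132.] 0.96 [0.4227 0.2811 0.072 ]
seat [380. 346.] 0.78 [0.3687 0.5716 0.072 ]
drive_unit [378. 347.] 0.91 [0.3765 0.5714 0.06  ]
drive_unit [459. 131.] 0.88 [0.4265 0.2707 0.06  ]
```

View pics/w1.png

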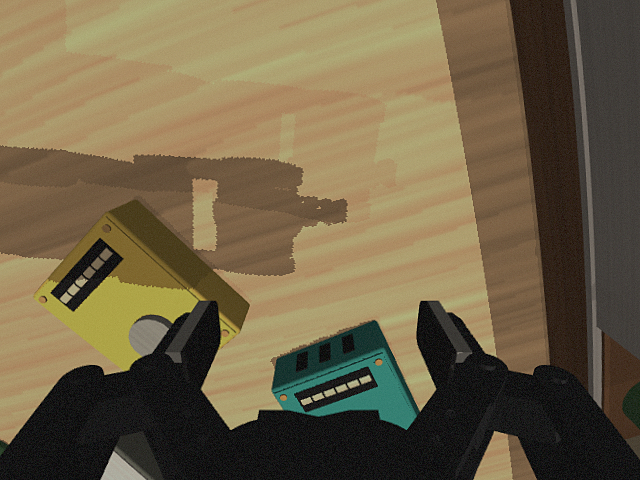

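The image (start pose, move was refused) shows the yellow unit at (300,140) and the teal at (390,350). I'm retrying with full rows.

Emit:
step_arm([
  {"x": -40,"y": -30,"z": -20,"rx": 0,"ry": 0,"rz": 0,"claw": 1},
  {"x": -80,"y": -65,"z": -40,"rx": 0,"ry": 0,"rz": 0,"claw": 1},
  {"x": -120,"y": -98,"z": -60,"rx": 0,"ry": 0,"rz": 0,"claw": 1},
  {"x": -160,"y": -130,"z": -77,"rx": 0,"ry": 0,"rz": 0,"claw": 1},
  {"x": -200,"y": -163,"z": -77,"rx": 0,"ry": 0,"rz": 0,"claw": 1},
  {"x": -240,"y": -195,"z": -77,"rx": 0,"ry": 0,"rz": 0,"claw": 1},
  {"x": -280,"y": -228,"z": -77,"rx": 0,"ry": 0,"rz": 0,"claw": 1},
  {"x": -320,"y": -260,"z": -77,"rx": 0,"ry": 0,"rz": 0,"claw": 1},
  {"x": -350,"y": -285,"z": -77,"rx": 0,"ry": 0,"rz": 0,"claw": 1},
  {"x": -400,"y": -300,"z": -77,"rx": 0,"ry": 0,"rz": 0,"claw": 1},
])

```text
time_s: 1.95
tool_pos: [0.4649, 0.2024, 0.3199]
eef_rot: [0.147, 0.989, 0.0, 0.0]
wrist_force: [-0.0, 1.9, 0.0]
opening: 0.0854
```

```bash
python3 - <<'E'
from h import *
print(nose_length)
delta([.483,-.26,.25],np.radians(72))
p=camera("wrist");save(p,"w2.png");print(np.round(p["eye"],3),(-att(p)[:,2]).round(3))
for t in["nose","seat","drive_unit"]:
    for d in find_in(p,t)[:2]:print(t,np.round(d["at"]),round(d["p"],2),onz(p,d["at"],{"nose":.099,"seat":.072,"drive_unit":.06}[t]).round(4))
E
```

```text
0.011
tool [0.4649 0.2024 0.3199] yawy 73.09 j6 -0.996 t 1.95 F [-0.   1.9  0. ] M [ 0.02 -0.06 -0.04] op 0.0854
tilt z [ 6.e-04  3.e-04 -1.e+00]
shift [-151.7 -437.2   69.8] rz 0.0191 (+-pi other)
[0.388 0.225 0.452] [ 0.303 -0.093 -0.948]
nose [189. 322.] 0.84 [0.4551 0.2083 0.099 ]
nose [ 17. 419.] 0.6 [0.3287 0.3377 0.099 ]
seat [ 85. 590.] 0.7 [0.4347 0.5083 0.072 ]
seat [190. 324.] 0.59 [0.4615 0.2088 0.072 ]
drive_unit [ 12. 419.] 0.97 [0.3177 0.3511 0.06  ]
drive_unit [186. 323.] 0.87 [0.4593 0.2084 0.06  ]
```

View pics/w2.png

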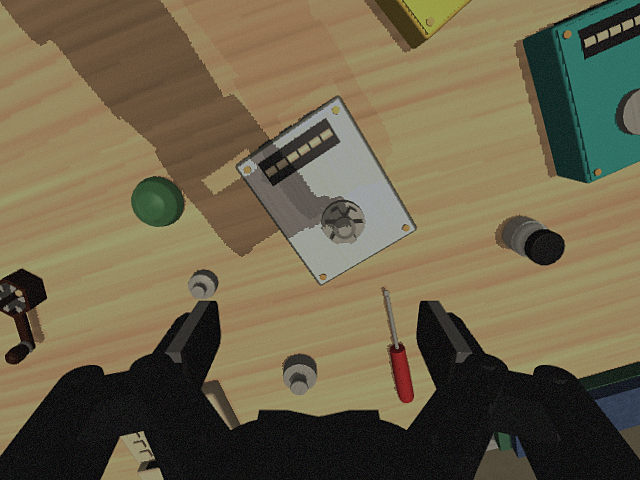

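```bash
cat >> h.py <<'E'
def ortho(p,c,z,half,n=400):
    """top-down view at height z: image up = world +x, left = +y"""
    g=np.linspace(half,-half,n);X,Y=np.meshgrid(c[0]+g,c[1]+g,indexing='ij')
    uv=np.array([proj(p,[x,y,z]) for x,y in zip(X.ravel(),Y.ravel())]).astype(np.float32)
    return cv2.remap(p["color"][...,::-1].copy(),uv[:,1].reshape(n,n),uv[:,0].reshape(n,n),cv2.INTER_CUBIC)
E
python3 - <<'E'
from h import *
p=camera("wrist");c=onz(p,(221,342),.083);print(c)
ims=[]
for z in(.072,.088):
    im=ortho(p,c,z,.04)
    for k in range(1,8):
        q=50*k;cv2.line(im,(q,0),(q,4 if k!=4 else 399),(0,0,255),1);cv2.line(im,(0,q),(4 if k!=4 else 399,q),(0,0,255),1)
    ims.append(im)
cv2.imwrite("pics/o1.png",np.hstack(ims))
E
```

```text
[0.49880034 0.21950594 0.083     ]
```

View pics/o1.png

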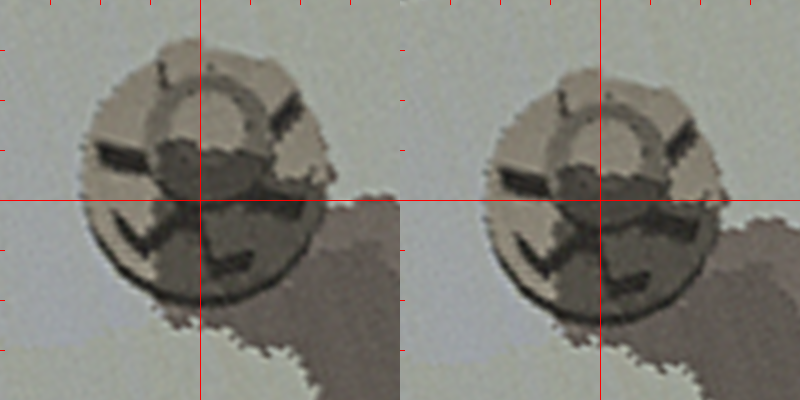

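w2 shows the grey unit's boss at (221,342), the paperweight at (201,158), and the brown crank at the left edge. The ortho puts the seat at about (0.503,0.219), with spindle teeth at about 14° mod 60. Next I'll go to the crank.

Emit:
step_arm([
  {"x": -10,"y": -35,"z": 0,"rx": 0,"ry": 0,"rz": 0,"claw": 1},
  {"x": -26,"y": -75,"z": 0,"rx": 0,"ry": 0,"rz": 0,"claw": 1},
  {"x": -42,"y": -122,"z": 0,"rx": 0,"ry": 0,"rz": 0,"claw": 1},
  {"x": -58,"y": -168,"z": 0,"rx": 0,"ry": 0,"rz": 0,"claw": 1},
  {"x": -74,"y": -214,"z": 0,"rx": 0,"ry": 0,"rz": 0,"claw": 1},
  {"x": -90,"y": -260,"z": 10,"rx": 0,"ry": 0,"rz": 0,"claw": 1},
  {"x": -106,"y": -306,"z": 25,"rx": 0,"ry": 0,"rz": 0,"claw": 1},
  {"x": -122,"y": -352,"z": 40,"rx": 0,"ry": 0,"rz": 0,"claw": 1},
  {"x": -138,"y": -398,"z": 55,"rx": 0,"ry": 0,"rz": 0,"claw": 1},
  {"x": -152,"y": -437,"z": 70,"rx": 0,"ry": 0,"rz": 0.02,"claw": 1},
])

```text
time_s: 3.2
tool_pos: [0.4834, -0.2583, 0.2491]
eef_rot: [0.156, 0.988, -0.0, 0.0]
wrist_force: [1.6, -0.1, 0.6]
opening: 0.0852
```

```bash
python3 - <<'E'
from h import *
p=camera("wrist")
for t in["crank","crank_bore","crank_knob"]:
    for d in find_in(p,t)[:2]:print(t,np.round(d["at"]),round(d["p"],2),onz(p,d["at"],{"crank":.025,"crank_bore":.034,"crank_knob":.05}[t]).round(4))
c=[.51,-.265]
ims=[]
for z in(.034,.063):
    im=ortho(p,c,z,.08)
    for k in range(1,8):
        q=50*k;cv2.line(im,(q,0),(q,4 if k!=4 else 399),(0,0,255),1);cv2.line(im,(0,q),(4 if k!=4 else 399,q),(0,0,255),1)
    ims.append(im)
cv2.imwrite("pics/o2.png",np.hstack(ims))
delta([.483,-.26,.25])
E
```

```text
crank [ 54. 268.] 0.97 [ 0.3371 -0.2612  0.025 ]
crank [220. 315.] 0.86 [ 0.5038 -0.2695  0.025 ]
crank_bore [ 54. 264.] 0.93 [ 0.3379 -0.2644  0.034 ]
crank_bore [221. 315.] 0.83 [ 0.5021 -0.2696  0.034 ]
crank_knob [ 52. 269.] 0.97 [ 0.341  -0.2581  0.05  ]
crank_knob [ 65. 541.] 0.67 [ 0.4219 -0.0304  0.05  ]
tool [ 0.4833 -0.257   0.2489] yawy 71.97 j6 -1.866 t 3.4 F [ 0.7  0.7 -0. ] M [-0.   -0.02  0.03] op 0.085
tilt z [-8.e-04  9.e-04 -1.e+00]
shift [-0.7 -3.  -1.1] rz 0 (+-pi other)
```

View pics/o2.png

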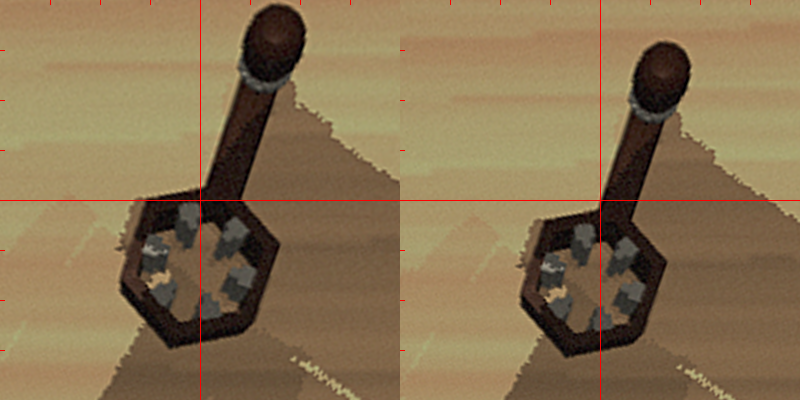

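o2 shows the brown crank: the hub centre at left-panel (265,199) is about (0.483,-0.264), and the knob is at −18°. The six steel teeth are visible, and the colour is right. Descending.

Emit:
step_arm([
  {"x": -1,"y": -7,"z": 20,"rx": 0,"ry": 0,"rz": 0,"claw": 1},
  {"x": -1,"y": -7,"z": 55,"rx": 0,"ry": 0,"rz": 0,"claw": 1},
  {"x": -1,"y": -7,"z": 95,"rx": 0,"ry": 0,"rz": 0,"claw": 1},
  {"x": -1,"y": -7,"z": 130,"rx": 0,"ry": 0,"rz": 0,"claw": 1},
  {"x": -1,"y": -7,"z": 165,"rx": 0,"ry": 0,"rz": 0,"claw": 1},
  {"x": -1,"y": -7,"z": 195,"rx": 0,"ry": 0,"rz": 0,"claw": 1},
  {"x": -1,"y": -7,"z": 215,"rx": 0,"ry": 0,"rz": 0,"claw": 1},
  {"x": -1,"y": -7,"z": 228,"rx": 0,"ry": 0,"rz": 0,"claw": 1},
  {"x": -1,"y": -7,"z": 235,"rx": 0,"ry": 0,"rz": 0,"claw": 1},
  {"x": -1,"y": -7,"z": 235,"rx": 0,"ry": 0,"rz": 0,"claw": 1},
])

```text
time_s: 4.4
tool_pos: [0.4824, -0.2639, 0.0144]
eef_rot: [0.156, 0.988, 0.0, -0.0]
wrist_force: [0.7, -0.1, -0.2]
opening: 0.0854
```

Emit:
step_arm([
  {"x": 0,"y": 0,"z": 0,"rx": 0,"ry": 0,"rz": 0,"claw": -1},
  {"x": 0,"y": 0,"z": 0,"rx": 0,"ry": 0,"rz": 0,"claw": -1},
  {"x": 0,"y": 0,"z": 0,"rx": 0,"ry": 0,"rz": 0,"claw": -1},
  {"x": 0,"y": 0,"z": 0,"rx": 0,"ry": 0,"rz": 0,"claw": -1},
  {"x": 0,"y": 0,"z": 0,"rx": 0,"ry": 0,"rz": 0,"claw": -1},
  {"x": 0,"y": 0,"z": 0,"rx": 0,"ry": 0,"rz": 0,"claw": -1},
  {"x": 0,"y": 0,"z": 0,"rx": 0,"ry": 0,"rz": 0,"claw": -1},
  {"x": 0,"y": 0,"z": 0,"rx": 0,"ry": 0,"rz": 0,"claw": -1},
  {"x": 0,"y": 0,"z": 0,"rx": 0,"ry": 0,"rz": 0,"claw": -1},
  {"x": 0,"y": 0,"z": 0,"rx": 0,"ry": 0,"rz": 0,"claw": -1},
])

```text
time_s: 5.4
tool_pos: [0.4824, -0.2648, 0.0155]
eef_rot: [0.157, 0.988, -0.0, 0.001]
wrist_force: [-1.0, 2.0, 7.4]
opening: 0.056
```

```bash
python3 - <<'E'
from h import *
delta([.503,.219,.22],np.radians(104))
E
```

```text
tool [ 0.4824 -0.2648  0.0155] yawy 71.96 j6 -1.878 t 5.4 F [-1.   2.   7.4] M [0.51 0.11 0.04] op 0.056
tilt z [ 1.4e-03 -8.0e-04 -1.0e+00]
shift [ 129.9  466.3 -204.8] rz -0.5592 (+-pi other)
```

Emit:
step_arm([
  {"x": 0,"y": 0,"z": -15,"rx": 0,"ry": 0,"rz": 0,"claw": -1},
  {"x": 0,"y": 0,"z": -45,"rx": 0,"ry": 0,"rz": 0,"claw": -1},
  {"x": 0,"y": 0,"z": -80,"rx": 0,"ry": 0,"rz": 0,"claw": -1},
  {"x": 0,"y": 0,"z": -120,"rx": 0,"ry": 0,"rz": 0,"claw": -1},
  {"x": 0,"y": 0,"z": -160,"rx": 0,"ry": 0,"rz": 0,"claw": -1},
  {"x": 5,"y": 20,"z": -195,"rx": 0,"ry": 0,"rz": 0,"claw": -1},
  {"x": 16,"y": 55,"z": -205,"rx": 0,"ry": 0,"rz": 0,"claw": -1},
  {"x": 28,"y": 97,"z": -205,"rx": 0,"ry": 0,"rz": 0,"claw": -1},
  {"x": 40,"y": 140,"z": -205,"rx": 0,"ry": 0,"rz": 0,"claw": -1},
  {"x": 52,"y": 183,"z": -205,"rx": 0,"ry": 0,"rz": 0,"claw": -1},
])

```text
time_s: 6.4
tool_pos: [0.4887, -0.073, 0.2199]
eef_rot: [0.157, 0.988, 0.0, 0.0]
wrist_force: [0.3, -0.2, -2.5]
opening: 0.0559
```

Emit:
step_arm([
  {"x": 11,"y": 40,"z": 0,"rx": 0,"ry": 0,"rz": -0.07,"claw": -1},
  {"x": 22,"y": 80,"z": 0,"rx": 0,"ry": 0,"rz": -0.14,"claw": -1},
  {"x": 33,"y": 120,"z": 0,"rx": 0,"ry": 0,"rz": -0.21,"claw": -1},
  {"x": 44,"y": 160,"z": 0,"rx": 0,"ry": 0,"rz": -0.28,"claw": -1},
  {"x": 55,"y": 200,"z": 0,"rx": 0,"ry": 0,"rz": -0.35,"claw": -1},
  {"x": 66,"y": 235,"z": 0,"rx": 0,"ry": 0,"rz": -0.42,"claw": -1},
  {"x": 74,"y": 265,"z": 0,"rx": 0,"ry": 0,"rz": -0.49,"claw": -1},
  {"x": 78,"y": 283,"z": 0,"rx": 0,"ry": 0,"rz": -0.56,"claw": -1},
  {"x": 78,"y": 283,"z": 0,"rx": 0,"ry": 0,"rz": -0.56,"claw": -1},
  {"x": 78,"y": 283,"z": 0,"rx": 0,"ry": 0,"rz": -0.56,"claw": -1},
])

```text
time_s: 7.4
tool_pos: [0.5023, 0.2185, 0.2194]
eef_rot: [-0.122, 0.993, -0.0, -0.0]
wrist_force: [0.2, 0.2, -3.0]
opening: 0.056
```

```bash
python3 - <<'E'
from h import *
delta([.503,.219,.15],np.radians(104))
p=camera("wrist");save(p,"w3.png",(140,480,150,500),1.7)
# expected crank bore centre px (TCP axis) and seat
o=get_obs();t=o["tool_pos"]
print(proj(p,t+[0,0,.0185]),proj(p,[.503,.219,.072]),proj(p,[.503,.219,.099]))
for n in("crank_bore","nose","crank_knob"):
    for d in find_in(p,n)[:2]:print(n,np.round(d["at"]),round(d["p"],2),onz(p,d["at"],{"crank_bore":t[2]+.0185,"nose":.099,"crank_knob":t[2]+.035}[n])-t)
p=camera("top");save(p,"t3.png",(200,290,215,315),6)
E
```

```text
tool [0.5023 0.2185 0.2194] yawy 104.01 j6 -1.526 t 7.4 F [ 0.2  0.2 -3. ] M [-0.01  0.02 -0.07] op 0.056
tilt z [-1.e-04 -1.e-04 -1.e+00]
shift [-0.8  0.3 69.4] rz 0.0002 (+-pi other)
[338.67100811 321.85545833] [220.85843591 321.02690135] [230.68536028 321.25279634]
crank_bore [328. 307.] 0.77 [-0.00307648 -0.00658663  0.0185    ]
crank_bore [346. 170.] 0.43 [ 0.01827421 -0.05727917  0.0185    ]
nose [ 33. 562.] 0.92 [-0.17346398  0.12334226 -0.12044054]
nose [157. 317.] 0.88 [-0.05237941 -0.01582162 -0.12044054]
crank_knob [328. 309.] 0.64 [-0.01407193 -0.00796843  0.035     ]
```

View pics/w3.png

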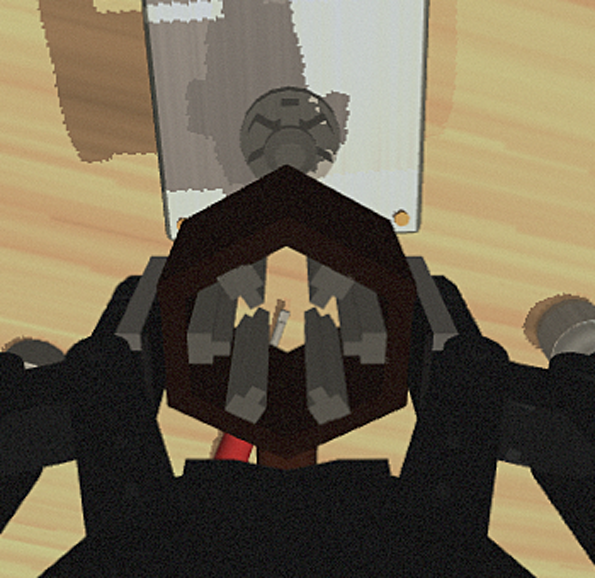

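w3 (a crop) shows the hub held squarely, centred at about crop (287,343), with the boss behind it at (292,135). The relative offset suggests shifting by about +2 mm in x and +1 mm in y. I'll lower to just above the nose and look through the bore.

Emit:
step_arm([
  {"x": 0,"y": 0,"z": 15,"rx": 0,"ry": 0,"rz": 0,"claw": -1},
  {"x": 1,"y": 0,"z": 35,"rx": 0,"ry": 0,"rz": 0,"claw": -1},
  {"x": 2,"y": 1,"z": 60,"rx": 0,"ry": 0,"rz": 0,"claw": -1},
  {"x": 2,"y": 1,"z": 80,"rx": 0,"ry": 0,"rz": 0,"claw": -1},
  {"x": 2,"y": 1,"z": 90,"rx": 0,"ry": 0,"rz": 0,"claw": -1},
  {"x": 2,"y": 1,"z": 94,"rx": 0,"ry": 0,"rz": 0,"claw": -1},
  {"x": 2,"y": 1,"z": 94,"rx": 0,"ry": 0,"rz": 0,"claw": -1},
  {"x": 2,"y": 1,"z": 94,"rx": 0,"ry": 0,"rz": 0,"claw": -1},
  {"x": 2,"y": 1,"z": 94,"rx": 0,"ry": 0,"rz": 0,"claw": -1},
  {"x": 2,"y": 1,"z": 94,"rx": 0,"ry": 0,"rz": 0,"claw": -1},
])

```text
time_s: 8.65
tool_pos: [0.5007, 0.2193, 0.1259]
eef_rot: [-0.122, 0.992, 0.0, 0.001]
wrist_force: [-0.7, 0.6, -2.3]
opening: 0.056
```

```bash
python3 - <<'E'
from h import *
p=camera("wrist");save(p,"w4.png",(200,420,200,440),2.7)
o=get_obs();t=o["tool_pos"]
delta(t)
for X in(t+[0,0,.0185],t-[0,0,.0155],[.503,.219,.072],[.503,.219,.099]):
  q=proj(p,X);print(((q-200)*2.7).round())
E
```

```text
tool [0.5007 0.2193 0.1258] yawy 104.05 j6 -1.524 t 8.7 F [ 0.6  0.4 -2.3] M [0.01 0.04 0.01] op 0.0559
tilt z [ 8.e-04  3.e-04 -1.e+00]
shift [0. 0. 0.] rz 0 (+-pi other)
[373. 332.]
[259. 330.]
[182. 324.]
[240. 325.]
```

View pics/w4.png

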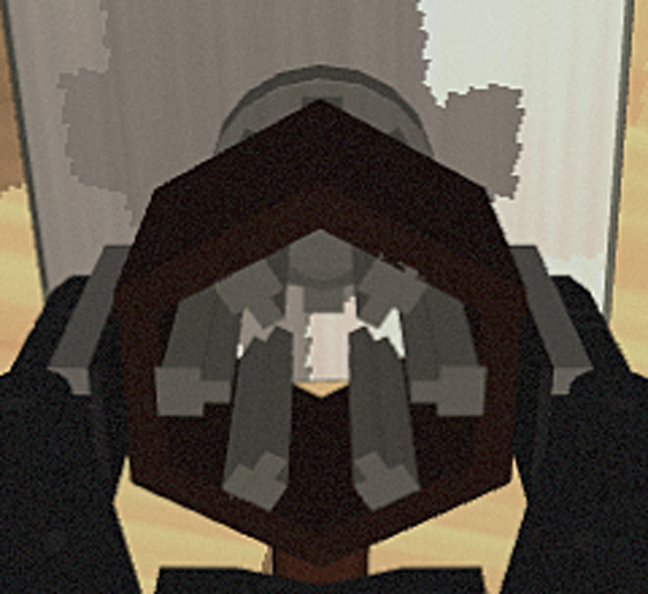

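w4 shows the hub axis at col 321 and the boss centred at about (181,324). A spindle tooth's end face at (103,320) lines up with the crank's axis. I'm lowering onto the nose, gently.

Emit:
step_arm([
  {"x": 0,"y": 0.5,"z": 3,"rx": 0,"ry": 0,"rz": 0,"claw": -1},
  {"x": 0,"y": 0.5,"z": 6,"rx": 0,"ry": 0,"rz": 0,"claw": -1},
  {"x": 0,"y": 0.5,"z": 9,"rx": 0,"ry": 0,"rz": 0,"claw": -1},
  {"x": 0,"y": 0.5,"z": 11,"rx": 0,"ry": 0,"rz": 0,"claw": -1},
  {"x": 0,"y": 0.5,"z": 13,"rx": 0,"ry": 0,"rz": 0,"claw": -1},
  {"x": 0,"y": 0.5,"z": 15,"rx": 0,"ry": 0,"rz": 0,"claw": -1},
  {"x": 0,"y": 0.5,"z": 16,"rx": 0,"ry": 0,"rz": 0,"claw": -1},
  {"x": 0,"y": 0.5,"z": 17,"rx": 0,"ry": 0,"rz": 0,"claw": -1},
  {"x": 0,"y": 0.5,"z": 18,"rx": 0,"ry": 0,"rz": 0,"claw": -1},
  {"x": 0,"y": 0.5,"z": 18,"rx": 0,"ry": 0,"rz": 0,"claw": -1},
])

```text
time_s: 9.7
tool_pos: [0.5005, 0.2197, 0.1073]
eef_rot: [-0.122, 0.992, 0.0, 0.0]
wrist_force: [-0.3, 0.9, -3.6]
opening: 0.0562
```

Emit:
step_arm([
  {"x": 0,"y": 0,"z": 0.5,"rx": 0,"ry": 0,"rz": 0,"claw": -1},
  {"x": 0,"y": 0,"z": 1,"rx": 0,"ry": 0,"rz": 0,"claw": -1},
  {"x": 0,"y": 0,"z": 1.5,"rx": 0,"ry": 0,"rz": 0,"claw": -1},
  {"x": 0,"y": 0,"z": 2,"rx": 0,"ry": 0,"rz": 0,"claw": -1},
  {"x": 0,"y": 0,"z": 2.5,"rx": 0,"ry": 0,"rz": 0,"claw": -1},
  {"x": 0,"y": 0,"z": 3,"rx": 0,"ry": 0,"rz": 0,"claw": -1},
  {"x": 0,"y": 0,"z": 3.5,"rx": 0,"ry": 0,"rz": 0,"claw": -1},
  {"x": 0,"y": 0,"z": 4,"rx": 0,"ry": 0,"rz": 0,"claw": -1},
  {"x": 0,"y": 0,"z": 4.5,"rx": 0,"ry": 0,"rz": 0,"claw": -1},
  {"x": 0,"y": 0,"z": 5,"rx": 0,"ry": 0,"rz": 0,"claw": -1},
])

```text
time_s: 10.7
tool_pos: [0.5004, 0.2197, 0.1023]
eef_rot: [-0.122, 0.992, 0.0, 0.0]
wrist_force: [0.3, 0.8, -2.0]
opening: 0.0559
```

```bash
python3 -c "
from h import *
o=get_obs();delta(o['tool_pos'])"
```

```text
tool [0.5004 0.2197 0.1023] yawy 104.05 j6 -1.523 t 10.7 F [ 0.3  0.8 -2. ] M [ 0.02 -0.12 -0.04] op 0.0559
tilt z [ 1.e-04  1.e-04 -1.e+00]
shift [0. 0. 0.] rz 0 (+-pi other)
```

Emit:
step_arm([
  {"x": 0,"y": 0,"z": 0.3,"rx": 0,"ry": 0,"rz": 0,"claw": -1},
  {"x": 0,"y": 0,"z": 0.6,"rx": 0,"ry": 0,"rz": 0,"claw": -1},
  {"x": 0,"y": 0,"z": 0.9,"rx": 0,"ry": 0,"rz": 0,"claw": -1},
  {"x": 0,"y": 0,"z": 1.2,"rx": 0,"ry": 0,"rz": 0,"claw": -1},
  {"x": 0,"y": 0,"z": 1.5,"rx": 0,"ry": 0,"rz": 0,"claw": -1},
  {"x": 0,"y": 0,"z": 1.8,"rx": 0,"ry": 0,"rz": 0,"claw": -1},
  {"x": 0,"y": 0,"z": 2.1,"rx": 0,"ry": 0,"rz": 0,"claw": -1},
  {"x": 0,"y": 0,"z": 2.4,"rx": 0,"ry": 0,"rz": 0,"claw": -1},
  {"x": 0,"y": 0,"z": 2.7,"rx": 0,"ry": 0,"rz": 0,"claw": -1},
  {"x": 0,"y": 0,"z": 3,"rx": 0,"ry": 0,"rz": 0,"claw": -1},
])

```text
time_s: 11.7
tool_pos: [0.5005, 0.2197, 0.0993]
eef_rot: [-0.122, 0.992, 0.0, 0.0]
wrist_force: [2.4, 0.5, -1.3]
opening: 0.0557
```

```bash
python3 -c "
from h import *
o=get_obs();delta(o['tool_pos'])"
```

```text
tool [0.5005 0.2197 0.0993] yawy 104.05 j6 -1.523 t 11.7 F [ 2.4  0.5 -1.3] M [ 0.11 -0.3   0.  ] op 0.0557
tilt z [ 2.e-04  1.e-04 -1.e+00]
shift [0. 0. 0.] rz 0 (+-pi other)
```

Emit:
step_arm([
  {"x": -0.3,"y": 0,"z": 0.4,"rx": 0,"ry": 0,"rz": 0,"claw": -1},
  {"x": -0.5,"y": 0,"z": 0.8,"rx": 0,"ry": 0,"rz": 0,"claw": -1},
  {"x": -0.5,"y": 0,"z": 1.2,"rx": 0,"ry": 0,"rz": 0,"claw": -1},
  {"x": -0.5,"y": 0,"z": 1.6,"rx": 0,"ry": 0,"rz": 0,"claw": -1},
  {"x": -0.5,"y": 0,"z": 2,"rx": 0,"ry": 0,"rz": 0,"claw": -1},
  {"x": -0.5,"y": 0,"z": 2.4,"rx": 0,"ry": 0,"rz": 0,"claw": -1},
  {"x": -0.5,"y": 0,"z": 2.8,"rx": 0,"ry": 0,"rz": 0,"claw": -1},
  {"x": -0.5,"y": 0,"z": 3.2,"rx": 0,"ry": 0,"rz": 0,"claw": -1},
  {"x": -0.5,"y": 0,"z": 3.6,"rx": 0,"ry": 0,"rz": 0,"claw": -1},
  {"x": -0.5,"y": 0,"z": 4,"rx": 0,"ry": 0,"rz": 0,"claw": -1},
])

```text
time_s: 12.7
tool_pos: [0.5009, 0.2198, 0.0953]
eef_rot: [-0.122, 0.992, 0.0, 0.0]
wrist_force: [0.2, 0.4, -2.9]
opening: 0.056
```

```bash
python3 -c "
from h import *
o=get_obs();delta(o['tool_pos'])"
```

```text
tool [0.5009 0.2198 0.0953] yawy 104.05 j6 -1.523 t 12.7 F [ 0.2  0.4 -2.9] M [0.   0.03 0.03] op 0.056
tilt z [ 1.e-04  1.e-04 -1.e+00]
shift [0. 0. 0.] rz 0 (+-pi other)
```

Emit:
step_arm([
  {"x": 0,"y": 0,"z": 0.6,"rx": 0,"ry": 0,"rz": 0,"claw": -1},
  {"x": 0,"y": 0,"z": 1.2,"rx": 0,"ry": 0,"rz": 0,"claw": -1},
  {"x": 0,"y": 0,"z": 1.8,"rx": 0,"ry": 0,"rz": 0,"claw": -1},
  {"x": 0,"y": 0,"z": 2.4,"rx": 0,"ry": 0,"rz": 0,"claw": -1},
  {"x": 0,"y": 0,"z": 3,"rx": 0,"ry": 0,"rz": 0,"claw": -1},
  {"x": 0,"y": 0,"z": 3.6,"rx": 0,"ry": 0,"rz": 0,"claw": -1},
  {"x": 0,"y": 0,"z": 4.2,"rx": 0,"ry": 0,"rz": 0,"claw": -1},
  {"x": 0,"y": 0,"z": 4.8,"rx": 0,"ry": 0,"rz": 0,"claw": -1},
  {"x": 0,"y": 0,"z": 5.4,"rx": 0,"ry": 0,"rz": 0,"claw": -1},
  {"x": 0,"y": 0,"z": 6,"rx": 0,"ry": 0,"rz": 0,"claw": -1},
])

```text
time_s: 13.7
tool_pos: [0.5009, 0.2198, 0.0892]
eef_rot: [-0.122, 0.992, 0.0, 0.0]
wrist_force: [0.1, 0.4, -2.6]
opening: 0.0562
```

```bash
python3 -c "
from h import *
o=get_obs();delta(o['tool_pos'])"
```

```text
tool [0.5009 0.2198 0.0892] yawy 104.05 j6 -1.523 t 13.7 F [ 0.1  0.4 -2.6] M [-0.    0.05  0.02] op 0.0562
tilt z [ 0.e+00  1.e-04 -1.e+00]
shift [0. 0. 0.] rz 0 (+-pi other)
```

Emit:
step_arm([
  {"x": 0,"y": 0,"z": 0.25,"rx": 0,"ry": 0,"rz": 0,"claw": -1},
  {"x": 0,"y": 0,"z": 0.5,"rx": 0,"ry": 0,"rz": 0,"claw": -1},
  {"x": 0,"y": 0,"z": 0.75,"rx": 0,"ry": 0,"rz": 0,"claw": -1},
  {"x": 0,"y": 0,"z": 1,"rx": 0,"ry": 0,"rz": 0,"claw": -1},
  {"x": 0,"y": 0,"z": 1.25,"rx": 0,"ry": 0,"rz": 0,"claw": -1},
  {"x": 0,"y": 0,"z": 1.5,"rx": 0,"ry": 0,"rz": 0,"claw": -1},
  {"x": 0,"y": 0,"z": 1.75,"rx": 0,"ry": 0,"rz": 0,"claw": -1},
  {"x": 0,"y": 0,"z": 2,"rx": 0,"ry": 0,"rz": 0,"claw": -1},
  {"x": 0,"y": 0,"z": 2,"rx": 0,"ry": 0,"rz": 0,"claw": -1},
  {"x": 0,"y": 0,"z": 2,"rx": 0,"ry": 0,"rz": 0,"claw": -1},
])

```text
time_s: 14.7
tool_pos: [0.5009, 0.2198, 0.0876]
eef_rot: [-0.122, 0.992, 0.0, 0.0]
wrist_force: [-1.9, -0.7, 4.6]
opening: 0.0564
```

```bash
python3 -c "
from h import *
o=get_obs();delta(o['tool_pos'])"
```

```text
tool [0.5009 0.2198 0.0876] yawy 104.05 j6 -1.523 t 14.7 F [-1.9 -0.7  4.6] M [-0.18  0.27  0.  ] op 0.0564
tilt z [ 3.e-04  1.e-04 -1.e+00]
shift [0. 0. 0.] rz 0 (+-pi other)
```

Contact with about 7 N at TCP z 0.0876, and the predicted home height was 0.0875. Now I'll start winding in small steps while watching the forces.

Emit:
step_arm([
  {"x": 0,"y": 0,"z": -0.5,"rx": 0,"ry": 0,"rz": 0.02,"claw": -1},
  {"x": 0,"y": 0,"z": -0.5,"rx": 0,"ry": 0,"rz": 0.04,"claw": -1},
  {"x": 0,"y": 0,"z": -0.5,"rx": 0,"ry": 0,"rz": 0.06,"claw": -1},
  {"x": 0,"y": 0,"z": -0.5,"rx": 0,"ry": 0,"rz": 0.08,"claw": -1},
  {"x": 0,"y": 0,"z": -0.5,"rx": 0,"ry": 0,"rz": 0.1,"claw": -1},
  {"x": 0,"y": 0,"z": -0.5,"rx": 0,"ry": 0,"rz": 0.12,"claw": -1},
  {"x": 0,"y": 0,"z": -0.5,"rx": 0,"ry": 0,"rz": 0.14,"claw": -1},
  {"x": 0,"y": 0,"z": -0.5,"rx": 0,"ry": 0,"rz": 0.16,"claw": -1},
  {"x": 0,"y": 0,"z": -0.5,"rx": 0,"ry": 0,"rz": 0.18,"claw": -1},
  {"x": 0,"y": 0,"z": -0.5,"rx": 0,"ry": 0,"rz": 0.2,"claw": -1},
])

```text
time_s: 15.7
tool_pos: [0.5011, 0.22, 0.0878]
eef_rot: [-0.022, 1.0, 0.0, 0.0]
wrist_force: [3.3, 5.1, -4.8]
opening: 0.0563
```

```bash
python3 -c "
from h import *
o=get_obs();delta(o['tool_pos'])"
```

```text
tool [0.5011 0.22   0.0878] yawy 92.49 j6 -1.322 t 15.7 F [ 3.3  5.1 -4.8] M [ 0.86 -0.55  0.14] op 0.0563
tilt z [ 7.e-04  5.e-04 -1.e+00]
shift [0. 0. 0.] rz 0 (+-pi other)
```

Emit:
step_arm([
  {"x": -0.4,"y": 0.5,"z": 0.2,"rx": 0,"ry": 0,"rz": 0.03,"claw": -1},
  {"x": -0.5,"y": 0.8,"z": 0.2,"rx": 0,"ry": 0,"rz": 0.07,"claw": -1},
  {"x": -0.5,"y": 0.9,"z": 0.2,"rx": 0,"ry": 0,"rz": 0.11,"claw": -1},
  {"x": -0.5,"y": 1.0,"z": 0.2,"rx": 0,"ry": 0,"rz": 0.15,"claw": -1},
  {"x": -0.5,"y": 1.1,"z": 0.2,"rx": 0,"ry": 0,"rz": 0.2,"claw": -1},
  {"x": -0.6,"y": 1.2,"z": 0.2,"rx": 0,"ry": 0,"rz": 0.25,"claw": -1},
  {"x": -0.6,"y": 1.3,"z": 0.2,"rx": 0,"ry": 0,"rz": 0.3,"claw": -1},
  {"x": -0.6,"y": 1.4,"z": 0.2,"rx": 0,"ry": 0,"rz": 0.35,"claw": -1},
  {"x": -0.7,"y": 1.5,"z": 0.2,"rx": 0,"ry": 0,"rz": 0.39,"claw": -1},
  {"x": -0.7,"y": 1.5,"z": 0.2,"rx": 0,"ry": 0,"rz": 0.43,"claw": -1},
])

```text
time_s: 16.7
tool_pos: [0.5013, 0.2208, 0.0877]
eef_rot: [0.192, 0.981, -0.0, -0.0]
wrist_force: [1.4, -1.6, -0.5]
opening: 0.0563
```

```bash
python3 -c "
from h import *
o=get_obs();delta(o['tool_pos'])"
```

```text
tool [0.5013 0.2208 0.0877] yawy 67.82 j6 -0.889 t 16.7 F [ 1.4 -1.6 -0.5] M [-0.32 -0.22  0.06] op 0.0563
tilt z [-5.e-04 -6.e-04 -1.e+00]
shift [0. 0. 0.] rz 0 (+-pi other)
```

Emit:
step_arm([
  {"x": 0,"y": 0,"z": 0.2,"rx": 0,"ry": 0,"rz": 0.05,"claw": -1},
  {"x": 0,"y": 0.1,"z": 0.2,"rx": 0,"ry": 0,"rz": 0.1,"claw": -1},
  {"x": 0,"y": 0.2,"z": 0.2,"rx": 0,"ry": 0,"rz": 0.15,"claw": -1},
  {"x": -0.1,"y": 0.3,"z": 0.2,"rx": 0,"ry": 0,"rz": 0.2,"claw": -1},
  {"x": -0.1,"y": 0.4,"z": 0.2,"rx": 0,"ry": 0,"rz": 0.25,"claw": -1},
  {"x": -0.2,"y": 0.5,"z": 0.2,"rx": 0,"ry": 0,"rz": 0.3,"claw": -1},
  {"x": -0.2,"y": 0.5,"z": 0.2,"rx": 0,"ry": 0,"rz": 0.35,"claw": -1},
  {"x": -0.2,"y": 0.6,"z": 0.2,"rx": 0,"ry": 0,"rz": 0.4,"claw": -1},
  {"x": -0.2,"y": 0.6,"z": 0.2,"rx": 0,"ry": 0,"rz": 0.44,"claw": -1},
  {"x": -0.2,"y": 0.6,"z": 0.2,"rx": 0,"ry": 0,"rz": 0.47,"claw": -1},
])

```text
time_s: 17.7
tool_pos: [0.5017, 0.2214, 0.0876]
eef_rot: [0.416, 0.91, -0.0, -0.0]
wrist_force: [1.0, -3.5, 2.0]
opening: 0.0563
```

```bash
python3 -c "
from h import *
o=get_obs();delta(o['tool_pos'])"
```

```text
tool [0.5017 0.2214 0.0876] yawy 40.9 j6 -0.418 t 17.7 F [ 1.  -3.5  2. ] M [-0.5  -0.05  0.14] op 0.0563
tilt z [-5.e-04 -5.e-04 -1.e+00]
shift [0. 0. 0.] rz 0 (+-pi other)
```

Emit:
step_arm([
  {"x": -0.2,"y": -0.2,"z": 0,"rx": 0,"ry": 0,"rz": 0,"claw": -1},
  {"x": -0.4,"y": -0.3,"z": 0,"rx": 0,"ry": 0,"rz": 0,"claw": -1},
  {"x": -0.4,"y": -0.3,"z": 0,"rx": 0,"ry": 0,"rz": 0,"claw": 1},
  {"x": -0.4,"y": -0.3,"z": 0,"rx": 0,"ry": 0,"rz": 0,"claw": 1},
  {"x": -0.4,"y": -0.3,"z": 0,"rx": 0,"ry": 0,"rz": 0,"claw": 1},
  {"x": -0.4,"y": -0.3,"z": 0,"rx": 0,"ry": 0,"rz": 0,"claw": 1},
  {"x": -0.4,"y": -0.3,"z": 0,"rx": 0,"ry": 0,"rz": 0,"claw": 1},
  {"x": -0.4,"y": -0.3,"z": 0,"rx": 0,"ry": 0,"rz": 0,"claw": 1},
  {"x": -0.4,"y": -0.3,"z": 0,"rx": 0,"ry": 0,"rz": 0,"claw": 1},
  {"x": -0.4,"y": -0.3,"z": 0,"rx": 0,"ry": 0,"rz": 0,"claw": 1},
])

```text
time_s: 18.7
tool_pos: [0.502, 0.2213, 0.0874]
eef_rot: [0.414, 0.91, 0.0, -0.0]
wrist_force: [-0.5, -1.0, 0.4]
opening: 0.0852
```

Emit:
step_arm([
  {"x": 0,"y": 0,"z": -5,"rx": 0,"ry": 0,"rz": 0,"claw": 1},
  {"x": 0,"y": 0,"z": -20,"rx": 0,"ry": 0,"rz": 0,"claw": 1},
  {"x": 0,"y": 0,"z": -40,"rx": 0,"ry": 0,"rz": 0,"claw": 1},
  {"x": 0,"y": 0,"z": -60,"rx": 0,"ry": 0,"rz": 0,"claw": 1},
  {"x": 0,"y": 0,"z": -85,"rx": 0,"ry": 0,"rz": 0,"claw": 1},
  {"x": 0,"y": 0,"z": -110,"rx": 0,"ry": 0,"rz": 0,"claw": 1},
  {"x": 0,"y": 0,"z": -135,"rx": 0,"ry": 0,"rz": 0,"claw": 1},
  {"x": 0,"y": 0,"z": -155,"rx": 0,"ry": 0,"rz": 0,"claw": 1},
  {"x": 0,"y": 0,"z": -170,"rx": 0,"ry": 0,"rz": 0,"claw": 1},
  {"x": 0,"y": 0,"z": -180,"rx": 0,"ry": 0,"rz": 0,"claw": 1},
])

```text
time_s: 19.7
tool_pos: [0.502, 0.2213, 0.2689]
eef_rot: [0.415, 0.91, 0.001, 0.001]
wrist_force: [-0.9, 0.3, 0.4]
opening: 0.0853
```

```bash
python3 - <<'E'
from h import *
o=get_obs();delta(o['tool_pos'])
p=camera("wrist")
ims=[]
for z in(.106,.135):
    im=ortho(p,[.53,.195],z,.08)
    for k in range(1,8):
        q=50*k;cv2.line(im,(q,0),(q,4 if k!=4 else 399),(0,0,255),1);cv2.line(im,(0,q),(4 if k!=4 else 399,q),(0,0,255),1)
    ims.append(im)
cv2.imwrite("pics/o3.png",np.hstack(ims))
s=camera("scene");save(s,"s3.png",(230,350,310,460),5)
E
```

```text
tool [0.502  0.2213 0.2689] yawy 41.02 j6 -0.421 t 19.7 F [-0.9  0.3  0.4] M [0.03 0.04 0.  ] op 0.0853
tilt z [ 1.5e-03  5.0e-04 -1.0e+00]
shift [0. 0. 0.] rz 0 (+-pi other)
```

View pics/o3.png

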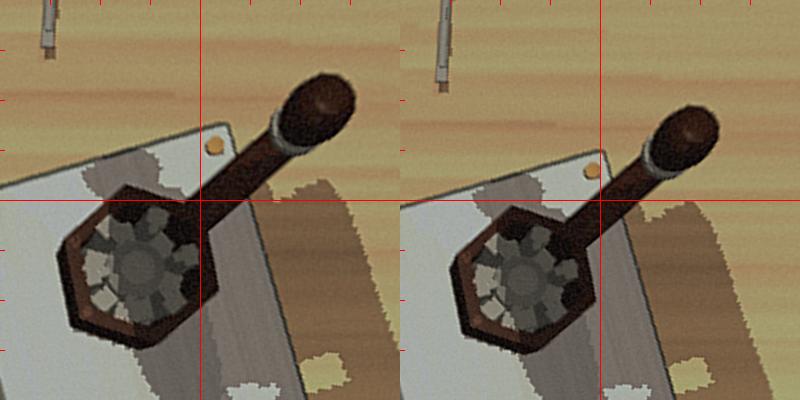

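View pics/s3.png

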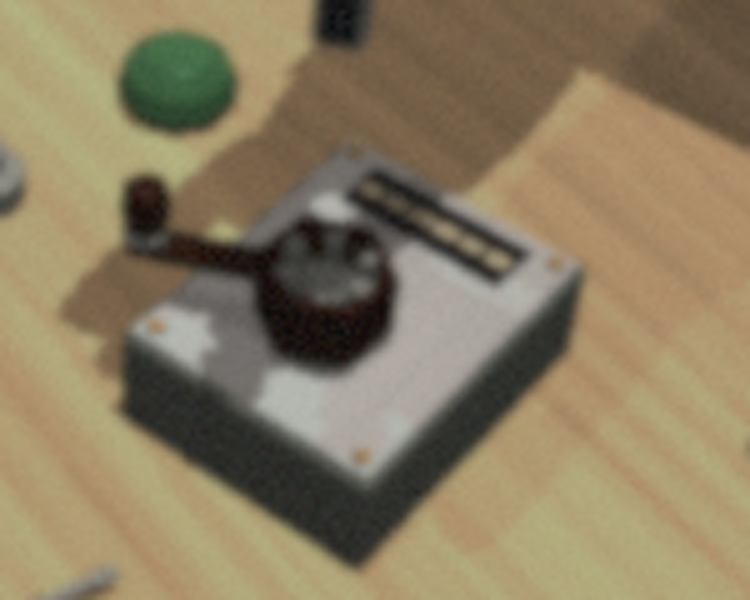

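o3 and s3 show the crank seated on the boss: the hub at left-panel (266,139) is about (0.504,0.219), the knob is at −48°, and the teeth are interleaved. Nothing else appears disturbed.

```bash
python3 -c "
from h import *
print(hand_in())"
```

```text
the job is handed in; nothing more can be done
None
```

The brown crank is home on the grey unit's spindle and wound about a sixth of a turn clockwise, and I handed the job in at about 20 s of the 64 s allowed. I lined it up with the spindle teeth from the camera images, and it meshed on the way down without any rocking.

- **Seating:** contact came at a tool height of 87.6 mm against a predicted 87.5 mm for fully home. Wrist force readings stayed below about 8 N per axis, well under the cracking limits.
- **Winding:** the tool turned 63.2° clockwise, 3° more than asked to take up play between the teeth. I could not read the spindle angle directly. I put it at 60° ± 3°, and the knob's final direction of about −48° fits that.
- **Last checks:** after I let go and raised the gripper about 180 mm, it read no contact force. The pictures showed the crank down on the boss with its teeth interleaved. Those close-ups showed nothing else disturbed, but I did not re-measure the other things on the counter.
- **Other events:** the first move call was refused for its format, and nothing moved. The wrist camera put the hub about 2 mm from where the tool pose did. I corrected for that from the images and the measured forces.

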